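# Stop-circuit check on an autosampler's control station

## Robot

A 6-joint arm with a two-finger parallel gripper is mounted at the origin on the work surface. World frame = base frame: x ahead of the robot, y to its left, z up, the work surface at z = 0. Lengths are in m, angles in degrees, forces in N, time in s.
With the tool pointing down it reaches from about 0.3 to 0.75 m from the base axis. Payload 8.5 kg.
Tool frame: the origin (TCP) lies between the finger pads; the fingertips stand 14 mm ahead of it and the grasp point (between the pads) lies 5 mm behind it; x points along the fingers, z is the direction in which the jaws open and shut, and the axes are right-handed (so a half turn about x gives the same grasp; the last joint's range is limited). The gripper opens to 85 mm and grips with 20 to 120 N. Pads are 22 mm wide; open, the fingers measure 114 mm over their backs; the gripper's body (76 mm by 85 mm) begins 54 mm behind the grasp point. The pads swing forward as they close: fully open they stand 13 mm farther back than shut.
Start: joints at [56.362, 21.807, 74.336, -0, 83.858, -12.336], TCP at [0.2, 0.512, 0.245] pointing down, gripper open.
Joint ranges: [-178.18, 178.18], [-50.72, 133.34], [12.68, 142.11], [-81.47, 261.47], [9.98, 163.14], [-165.26, 165.26]. Speed limits (degrees/s): [136.94, 136.94, 180, 180, 180, 180].

## Interface

Orientations are given as a 3x3 rotation matrix whose columns are the frame's x, y, z axes.
In Python, from rig import env gives the robot as it stands.
- The arm moves only by the shell command python3 -m jog 'ROWS' [FORCE]. ROWS is JSON, a list of rows, each a list of 5 numbers: the opening, from -1 (shut) to 1 (fully open), so that 0 is half open, then the shift along the tool's x, y, z in m, then the turn about the tool's x in rad. In form: [[claw, dx, dy, dz, yaw], ...]. A call has 1 to 20 rows; each row is the pose to reach, as a shift and turn from the pose commanded when the call began, along the tool's axes at that moment; what a row does not reach only later rows make up. A row lasts 1/10 s, in which the tool goes at most 50 mm and 8.59 degrees, less where a joint would pass 70% of its speed; a pose out of reach is approached as far as the arm can. A call with a gripper value outside its range is refused whole. The fingers move at their own pace and stop on an object; FORCE is the grip in N (left out, the last holds). Time passes only in rows, so rows that repeat a pose let the fingers close. It gives the time, the measured TCP pose, the force and the opening at its end, in the units of the state.
- env.observe(): the state, without advancing time (a new reading comes with each control period).
- env.get_image(name): name is "scene" or "top"; returns the picture (384x512x3 uint8, red, green, blue); there is no depth.
- env.camera_model(name): a dict with "fx", "fy", "cx", "cy" (pixels), "k1" (the pictures are not rectified: a ray, as slopes to the right and down, at radius r is drawn at 1 + k1 r^2 times it, then the intrinsics apply), "origin" and "orientation" of the camera in the world. Camera axes: x right, y up, looking along -z (the intrinsics and any distortion apply to the point x, -y, -z); pixel columns grow to the right and rows downward; lengths in m; the calibration is good to about 2 mm. A picture is of the moment at which its call begins. camera_model takes no time and is no camera call.
- env.close_job(): hands the job in, once; it reports no verdict.
The state is a dict: "time_s": time; "q": joint angles; "qvel": joint speeds; "joint_efforts": joint torques, N m; "position": TCP position; "tool_rot": TCP orientation; "ft_force": force on the tool from outside, world axes, zero at the start; "wrist_torque": the same for the moment, N m; "grip_width": finger opening in m.
Only numpy, scipy, OpenCV 4.12 (cv2) and the standard library are available. Lean on these libraries where they do the work, as an engineer would, in place of code of your own. Each camera call takes 0.05 s, during which the arm holds its last target.

## Task

Do the stop check on the sampler's yellow control station before its run: press the red mushroom stop button fully in until it latches and take your hand off it, then turn its head clockwise until it springs out again, and last press the blue reset button all the way in and let it come back up. Work with your fingertips only: push the stop head round by one side of a wing, do not pinch it from both sides, and do not shift, tip or pick up the bottle, beaker, vial or vial rack standing round the station.

Things in the scene. Friction and masses are not known exactly. Their poses are not given: they have to be found in the camera images.
- station: Control station, fixed to the bench: box 90 mm (its x) by 190 mm (its y) by 62 mm high, grey base, yellow lid. Origin: centre of its underside, on the bench; z up. The stop button's axis is at y = +45 mm, the blue reset button's axis at y = -50 mm, both at x = 0 and vertical. A short rigid conduit (24 mm high) leaves the middle of its +x side.
- stop_top (a point): Top centre of the red mushroom head, on its vertical axis, 42 mm above the lid when the stop is out, 34 mm when it is latched in.
- stop_head: Red mushroom head: domed cap, radius 23.5 mm, with three wings out to radius 35 mm, along its x axis and at +120 and -120 degrees about z (up). Each wing: 16 mm wide, flat upright sides, 17 to 33 mm above the lid with the stop out, 9 to 25 mm when latched; space between; black collar under it 6 mm high, radius 20 mm. Origin on its axis, at lid level when out. White arrows point clockwise.
- wing1 (a point): Middle of the outer end face of the wing along the head's x axis: radius 35 mm, 25 mm above the lid when out, 8 mm lower when latched.
- wing2 (a point): The same point of the wing at +120 degrees (anticlockwise from above).
- wing3 (a point): The same point of the wing at -120 degrees.
- wing_push: The sides of the three wings that face anticlockwise (seen from above), those to push on to turn the head clockwise. Origin and axes as stop_head.
- wing_lead: The sides of the three wings that face clockwise. Pressing on these and on wing_push together is a pinch. Origin and axes as stop_head.
- stop (a joint): How far the stop button is pushed in, m: 0 out, 0.008 fully in. It resists with 12 to 15 N at first, gives way and snaps in about half way, and then stays latched in by itself; turning the head frees it, and it springs out to 0.
- stop_twist (a joint): Turn of the head, rad, clockwise from above positive: 0 at rest, end stop at 0.70 (40 degrees). A spring resists (under 0.25 N m, some 6 N at a wing). With the stop latched in, turning to about 0.5 frees the latch; let go, the head swings back to 0.
- reset_top (a point): Centre of the top of the blue reset button (radius 14 mm, in a black ring of radius 22 mm and 12 mm high), 18 mm above the lid when up.
- reset (a joint): How far the reset button is pressed, m: 0 up, 0.006 fully in (5 N); it springs back.
- bottle: Amber bottle with blue cap, 56 mm diameter, 118 mm high, loose. Origin: centre of its underside.
- beaker: Clear plastic beaker, 60 mm diameter at the rim, 66 mm high, loose. Origin: centre of its underside.
- vial: Glass vial with crimped metal cap, 22 mm diameter, 78 mm high, loose. Origin: centre of its underside.
- rack: Aluminium vial rack with small capped vials, 54 by 96 mm, 40 mm high, loose. Origin: centre of its underside.
Mind the look-alikes: they are no part of the job. There is more than one size of the vial; the one meant has the size given above. What is shaped like the bottle but purple is not meant.

How it is judged:
By the outcome, as a careful person would: the job done as asked, in the order asked, and still so for the second after the job is handed in, with the robot touching nothing.
It also fails if it takes over 46 s, if anything falls off the work surface, if the arm or the gripper's body presses on something with over 40 N, if the wrist force passes 120 N, or if a joint passes its speed limit or range.

## Working session

There is one attempt and no reset: what is moved stays moved. The work goes in short steps, Python scripts to look and compute and a shell command to move; the robot and the scene stay as the last step left them, time stands still between calls to the robot, and variables do not carry over. Pictures are saved under pics/ and viewed, and the job is handed in when it is done.

```bash
ls; mkdir -p pics; python3 - <<'E'
from rig import env
import cv2
for n in("scene","top"):
    im=env.get_image(n); cv2.imwrite(f"pics/{n}0.png",im[:,:,::-1])
    print(n,env.camera_model(n))
s=env.observe()
for k in s: print(k,s[k])
E
```

```text
pics
scene {'fx': 449.30551491161174, 'fy': 449.30551491161174, 'cx': 254.12741194378535, 'cy': 194.73078012395032, 'k1': -0.09298303631206756, 'origin': array([ 1.08208713, -0.0996059 ,  0.93914769]), 'orientation': array([[ 0.22369928, -0.82737578,  0.51517759],
       [ 0.97463815,  0.1932831 , -0.11279236],
       [-0.00625345,  0.5273433 ,  0.84962929]])}
top {'fx': 436.63131650123626, 'fy': 436.63131650123626, 'cx': 256.5836983873091, 'cy': 193.47604429687365, 'k1': -0.03157449968966795, 'origin': array([ 0.44995818, -0.01501471,  1.09029614]), 'orientation': array([[-0.01789565,  0.9938898 , -0.10891652],
       [-0.99935789, -0.02116256, -0.02891294],
       [-0.03104123,  0.10832916,  0.99363033]])}
time_s 0.1
q [ 5.63639877e+01  2.18384625e+01  7.43771161e+01  1.40289078e-03
  8.38588545e+01 -1.23353822e+01]
qvel [ 0.07282514 -0.13528559 -0.16214051 -0.0481482   0.02711509 -0.04056148]
joint_efforts [ 3.67034416e-03 -4.49219120e+01 -2.31656438e+01 -1.86440921e-04
  3.62896200e-03 -1.48705078e-05]
position [0.19965667 0.51223518 0.24478042]
tool_rot [[-7.39860888e-04 -9.31686164e-01  3.63263465e-01]
 [-1.06811312e-03  3.63264093e-01  9.31685600e-01]
 [-9.99999156e-01  3.01311265e-04 -1.26391111e-03]]
ft_force [-0.05513718 -0.1155704   0.08723922]
wrist_torque [0.01244771 0.00083762 0.01875634]
grip_width 0.08546042016956801
```

View pics/scene0.png

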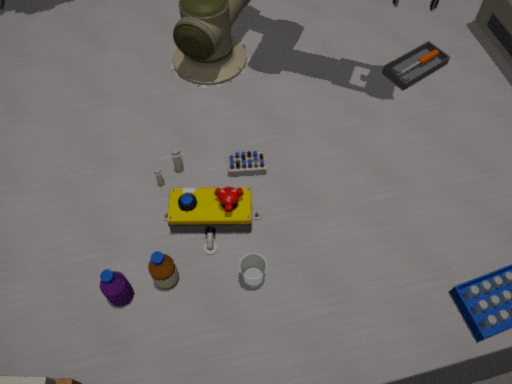

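View pics/top0.png

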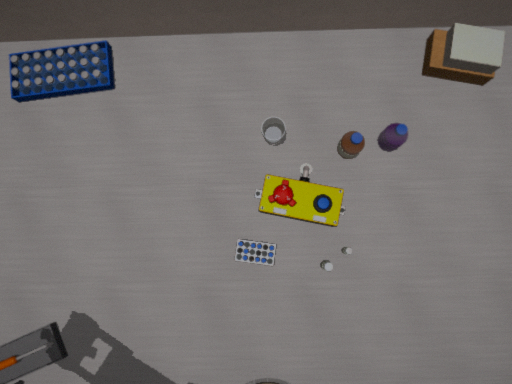

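```bash
cat > h.py <<'E'
from rig import env
import cv2, numpy as np
def ray(n,u,v):
    c=env.camera_model(n); d=np.array([(u-c['cx'])/c['fx'],(v-c['cy'])/c['fy']]); p=d.copy()
    for _ in range(20): p=d/(1+c['k1']*(p@p))
    r=c['orientation']@np.array([p[0],-p[1],-1]); return np.array(c['origin']),r
def onz(n,u,v,z):
    o,r=ray(n,u,v); return (o+r*(z-o[2])/r[2])[:2]
def proj(n,P):
    c=env.camera_model(n); q=np.array(c['orientation']).T@(np.array(P)-c['origin']); p=np.array([q[0],-q[1]])/-q[2]
    p=p*(1+c['k1']*(p@p)); return p*c['fx']+[c['cx'],c['cy']]
def tri(a,b):
    (o1,d1),(o2,d2)=ray("scene",*a),ray("top",*b)
    A=np.stack([d1,-d2],1); t=np.linalg.lstsq(A,o2-o1,rcond=None)[0]
    p,q=o1+t[0]*d1,o2+t[1]*d2; return (p+q)/2,np.linalg.norm(p-q)
def mask(im,col):
    h=cv2.cvtColor(im,cv2.COLOR_RGB2HSV); H,S,V=cv2.split(h)
    m={'red':((H<5)|(H>174))&(S>150)&(V>70),'yellow':(H>20)&(H<35)&(S>150)&(V>90),'blue':(H>100)&(H<125)&(S>150)&(V>40)}[col]
    return m.astype(np.uint8)*255
E
python3 - <<'E'
from h import *
R={'scene':(slice(170,240),slice(150,275)),'top':(slice(160,240),slice(240,360))}
for n in R:
    im=cv2.imread(f"pics/{n}0.png")[:,:,::-1].copy(); ys,xs=R[n]
    cr=im[ys,xs]; cv2.imwrite(f"pics/z_{n}.png",cv2.resize(cr[:,:,::-1],None,fx=6,fy=6,interpolation=cv2.INTER_CUBIC))
    off=np.array([xs.start,ys.start])
    for col in('yellow','red','blue'):
        m=mask(cr,col)
        k,l,s,c=cv2.connectedComponentsWithStats(m)
        i=1+np.argmax(s[1:,4]); print(n,col,s[i],c[i]+off)
        if col=='yellow':
            pts=np.argwhere(l==i)[:,::-1]
            b=cv2.boxPoints(cv2.minAreaRect(pts.astype(np.float32)))+off
            print([onz(n,*p,0.062).round(4) for p in b], b.round(1).tolist())
        else:
            print(onz(n,*(c[i]+off),0.09 if col=='red' else .078))
    # other objects
E
```

```text
scene yellow [  17   18   84   36 2031] [208.64057115 208.13934023]
[array([ 0.486 , -0.1768]), array([0.5301, 0.0116]), array([ 0.6199, -0.0085]), array([ 0.5782, -0.1883])] [[167.0, 188.0], [250.0, 188.0], [250.0, 223.0], [167.0, 223.0]]
scene red [ 66  17  26  24 339] [228.38348083 196.59882006]
[ 0.55895626 -0.04363123]
scene blue [ 30  24  14  12 127] [186.49606299 199.46456693]
[ 0.53754193 -0.13616615]
top yellow [  19   14   85   52 2082] [302.33813641 199.07877041]
[array([0.5226, 0.0119]), array([ 0.6103, -0.0069]), array([ 0.5693, -0.1921]), array([ 0.4827, -0.1718])] [[258.2, 210.3], [265.4, 173.4], [344.1, 188.9], [336.9, 225.8]]
top red [ 29  21  26  25 331] [282.67371601 194.45015106]
[ 0.55607238 -0.04591705]
top blue [ 77  37  13  12 124] [322.85483871 202.7016129 ]
[ 0.53613366 -0.13887452]
```

View pics/z_scene.png

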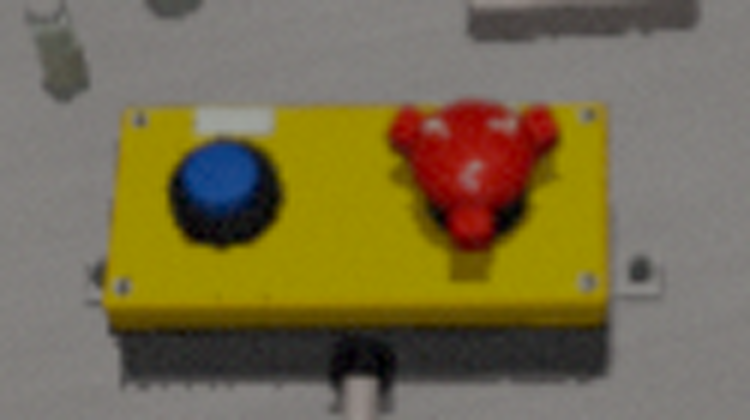

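View pics/z_top.png

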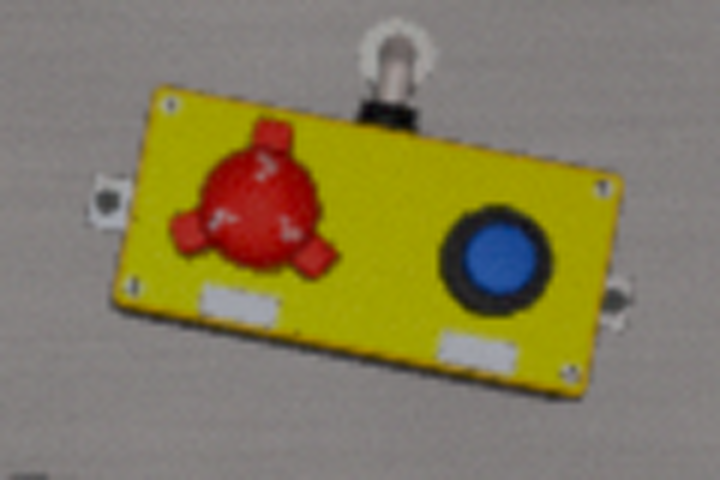

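```bash
python3 - <<'E'
from h import *
c=np.array([.5565,-.0455])
for n,W,off in(("top",[(272,133),(188,234),(318,262)],(240,160)),("scene",[(471,232),(403,130),(541,127)],(150,170))):
    for w in W:
        u,v=np.array(w)/6+off
        d=onz(n,u,v,.087)-c; print(n,np.degrees(np.arctan2(d[1],d[0])).round(1),(np.hypot(*d)*1e3).round(1))
print(proj("top",[*c,.104]),proj("scene",[*c,.104]))
s=env.observe();R=s['tool_rot']
d=R.T@(np.array([*c,.16])-s['position']);print(d)
for nm,t,sc,z in(("bottlecap",(356,138),(157,257),.118),("beaker",(274,125),(253,262),.066),("rack",(256,251),(246,160),.04),("vialL",(328,266),(176,153),.078),("vialS",(348,250),(157,172),.05)):
    print(nm,onz("top",*t,z),onz("scene",*sc,z))
E
```

```text
top -14.5 29.3
top 111.3 27.8
top -132.8 32.3
scene -6.8 31.4
scene -131.9 26.8
scene 103.6 31.5
[282.65996987 193.61205777] [226.98211591 192.49682274]
[ 0.08511205 -0.5350967  -0.38989854]
bottlecap [ 0.67791385 -0.21384072] [ 0.68260373 -0.21199623]
beaker [ 0.72670373 -0.02999789] [ 0.71391775 -0.02313134]
rack [0.42695769 0.01941535] [0.43366223 0.02280504]
vialL [ 0.39083352 -0.14574557] [ 0.40196    -0.14192552]
vialS [ 0.42559822 -0.19757319] [ 0.42636324 -0.19599555]
```

```bash
python3 -m jog '[[-1,0,-0.10,-0.073,0],[-1,0,-0.20,-0.146,-0.05],[-1,0,-0.30,-0.219,-0.1],[-1,0,-0.40,-0.292,-0.16],[-1,0.02,-0.50,-0.365,-0.16],[-1,0.04,-0.535,-0.390,-0.16],[-1,0.06,-0.535,-0.390,-0.16],[-1,0.075,-0.535,-0.390,-0.16],[-1,0.075,-0.535,-0.390,-0.16],[-1,0.075,-0.535,-0.390,-0.16],[-1,0.075,-0.535,-0.390,-0.16],[-1,0.075,-0.535,-0.390,-0.16],[-1,0.075,-0.535,-0.390,-0.16],[-1,0.075,-0.535,-0.390,-0.16],[-1,0.075,-0.535,-0.390,-0.16],[-1,0.075,-0.535,-0.390,-0.16],[-1,0.075,-0.535,-0.390,-0.16],[-1,0.075,-0.535,-0.390,-0.16]]' 60
python3 - <<'E'
from h import *
for n in("scene","top"): cv2.imwrite(f"pics/{n}1.png",env.get_image(n)[:,:,::-1])
s=env.observe(); print(s['q'],s['ft_force'],s['tool_rot'],s['position'])
a=cv2.imread("pics/scene1.png")[110:260,130:290];b=cv2.imread("pics/top1.png")[120:270,220:380]
cv2.imwrite("pics/p1.png",np.hstack([cv2.resize(a,(400,375)),cv2.resize(b,(400,375))]))
E
```

```text
time_s: 1.9
position: [0.5561, -0.044, 0.1709]
tool_rot: [[0.001, -0.978, 0.209], [-0.0, 0.209, 0.978], [-1.0, -0.001, 0.0]]
ft_force: [-0.6, 0.4, -0.8]
grip_width: 0.0
[-1.67169460e+01  2.62692051e+01  8.00535909e+01  2.21910302e-03
  7.36457212e+01 -9.46565232e+01] [ 0.20861208 -0.26306663 -0.17502492] [[ 5.36946515e-04 -9.77925374e-01  2.08953763e-01]
 [-1.22461286e-04  2.08953728e-01  9.77925521e-01]
 [-9.99999848e-01 -5.50682447e-04 -7.56102322e-06]] [ 0.55630496 -0.04438442  0.17079046]
```

View pics/p1.png

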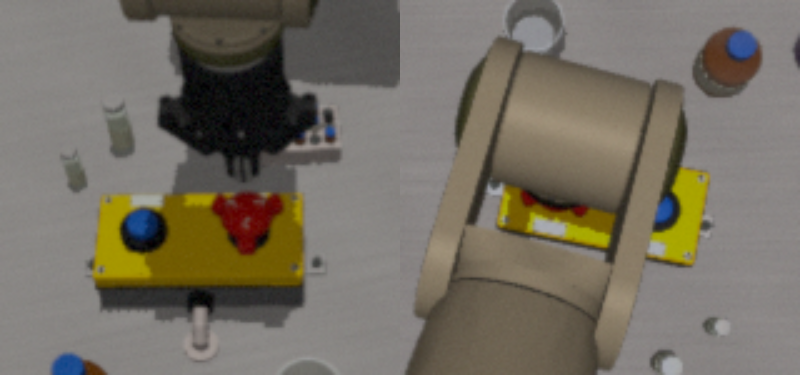

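```bash
python3 -m jog '[[-1,0.02,0,0,0],[-1,0.04,0,0,0],[-1,0.048,0,0,0],[-1,0.051,0,0,0],[-1,0.053,0,0,0],[-1,0.055,0,0,0],[-1,0.056,0,0,0],[-1,0.056,0,0,0],[-1,0.056,0,0,0]]'
```

```text
time_s: 2.9
position: [0.5571, -0.0453, 0.1162]
tool_rot: [[0.003, -0.978, 0.21], [-0.001, 0.21, 0.978], [-1.0, -0.003, -0.0]]
ft_force: [-2.8, 0.7, 7.8]
grip_width: 0.0001
```

```bash
python3 -m jog '[[-1,0.002,0,0,0],[-1,0.004,0,0,0],[-1,0.006,0,0,0],[-1,0.007,0,0,0],[-1,0.007,0,0,0],[-1,0.007,0,0,0]]'
```

```text
time_s: 3.5
position: [0.5572, -0.0454, 0.1095]
tool_rot: [[0.003, -0.978, 0.21], [-0.001, 0.21, 0.978], [-1.0, -0.003, -0.0]]
ft_force: [-4.5, 1.4, 17.3]
grip_width: 0.0001
```

```bash
python3 -m jog '[[-1,0.001,0,0,0],[-1,0.0015,0,0,0],[-1,0.002,0,0,0],[-1,0.002,0,0,0]]'
```

```text
time_s: 3.9
position: [0.5574, -0.0455, 0.1093]
tool_rot: [[0.005, -0.978, 0.21], [-0.002, 0.21, 0.978], [-1.0, -0.005, -0.001]]
ft_force: [-9.3, 2.8, 32.5]
grip_width: 0.0
```

```bash
python3 -m jog '[[-1,-0.02,0,0,0],[-1,-0.04,0,0,0],[-1,-0.05,-0.015,0.012,0],[-1,-0.05,-0.038,0.034,0],[-1,-0.05,-0.038,0.034,0],[-1,-0.05,-0.038,0.034,0]]'
python3 - <<'E'
from h import *
for n in("scene","top"): cv2.imwrite(f"pics/{n}2.png",env.get_image(n)[:,:,::-1])
a=cv2.imread("pics/scene2.png")[110:260,130:290];b=cv2.imread("pics/top2.png")[120:270,220:380]
cv2.imwrite("pics/p2.png",np.hstack([cv2.resize(a,(400,375)),cv2.resize(b,(400,375))]))
E
```

```text
time_s: 4.5
position: [0.6008, -0.0199, 0.1549]
tool_rot: [[-0.001, -0.978, 0.209], [-0.0, 0.209, 0.978], [-1.0, 0.001, -0.0]]
ft_force: [-0.1, -0.5, 0.1]
grip_width: -0.0002
```

View pics/p2.png

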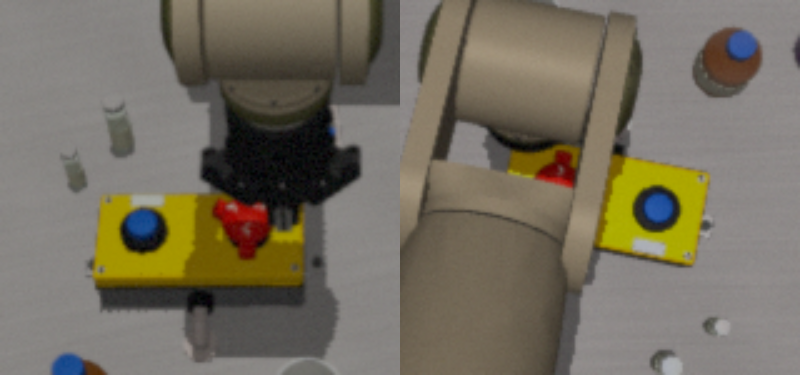

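```bash
python3 - <<'E'
from h import *
for k in(0,1,2):
    im=cv2.imread(f"pics/scene{k}.png")[170:240,150:275,::-1].copy()
    m=mask(im,'red'); ys,xs=np.where(m[:, 66:92]>0); print(k,ys.max()+170,[ (ys==y).sum() for y in range(38,45)])
for z in(.087,.079): print(proj("scene",[.5572+.035*.978,-.0455-.035*.209,z]))
E
```

```text
0 210 [np.int64(7), np.int64(6), np.int64(4), np.int64(0), np.int64(0), np.int64(0), np.int64(0)]
1 210 [np.int64(7), np.int64(6), np.int64(5), np.int64(0), np.int64(0), np.int64(0), np.int64(0)]
2 212 [np.int64(6), np.int64(6), np.int64(6), np.int64(5), np.int64(4), np.int64(0), np.int64(0)]
[227.22559269 210.4496462 ]
[227.43382898 212.25720717]
```

```bash
python3 -m jog '[[-1,0.03,0,0,0],[-1,0.055,0,0,0],[-1,0.067,0,0,0],[-1,0.069,0,0,0],[-1,0.069,0,0,0]]'
```

```text
time_s: 5.1
position: [0.601, -0.0203, 0.0869]
tool_rot: [[0.001, -0.978, 0.211], [-0.0, 0.211, 0.978], [-1.0, -0.001, -0.0]]
ft_force: [0.4, -0.8, 0.5]
grip_width: -0.0001
```

```bash
python3 -m jog '[[-1,0,0,-0.004,0],[-1,0,0,-0.008,0],[-1,0,0,-0.011,0],[-1,0,0,-0.013,0],[-1,0,0,-0.013,0]]'
python3 -m jog '[[-1,0,0,-0.002,0],[-1,0,0,-0.003,0],[-1,0,0,-0.003,0]]'
```

```text
time_s: 5.6
position: [0.5983, -0.0328, 0.0867]
tool_rot: [[0.001, -0.978, 0.211], [0.0, 0.211, 0.978], [-1.0, -0.001, 0.001]]
ft_force: [-0.2, 1.2, 0.5]
grip_width: -0.0003
time_s: 5.9
position: [0.598, -0.0349, 0.0867]
tool_rot: [[0.002, -0.978, 0.21], [0.001, 0.21, 0.978], [-1.0, -0.001, 0.002]]
ft_force: [2.2, 5.7, 1.7]
grip_width: 0.0001
```

```bash
python3 -m jog '[[-1,0,-0.002,-0.0004,0.1],[-1,0,-0.0028,-0.0025,0.15],[-1,0,-0.0035,-0.0045,0.2],[-1,0,-0.0041,-0.0066,0.25],[-1,0,-0.0047,-0.0087,0.3],[-1,0,-0.0050,-0.0108,0.35],[-1,0,-0.0054,-0.013,0.4],[-1,0,-0.0054,-0.013,0.4]]'
```

```text
time_s: 6.7
position: [0.6003, -0.0493, 0.0867]
tool_rot: [[0.001, -0.818, 0.575], [0.0, 0.575, 0.818], [-1.0, -0.0, 0.001]]
ft_force: [1.3, 3.0, 3.0]
grip_width: 0.0001
```

```bash
python3 -m jog '[[-1,0,-0.001,-0.002,0.05],[-1,0,-0.002,-0.0039,0.1],[-1,0,-0.0028,-0.0059,0.15],[-1,0,-0.0035,-0.008,0.2],[-1,0,-0.0035,-0.008,0.2],[-1,0,-0.0035,-0.008,0.2]]'
python3 - <<'E'
from h import *
for n in("scene","top"): cv2.imwrite(f"pics/{n}3.png",env.get_image(n)[:,:,::-1])
a=cv2.imread("pics/scene3.png")[110:260,130:290];b=cv2.imread("pics/top3.png")[120:270,220:380]
cv2.imwrite("pics/p3.png",np.hstack([cv2.resize(a,(400,375),interpolation=2),cv2.resize(b,(400,375))]))
E
```

```text
time_s: 7.3
position: [0.5989, -0.058, 0.0868]
tool_rot: [[0.002, -0.69, 0.724], [-0.0, 0.724, 0.69], [-1.0, -0.001, 0.001]]
ft_force: [2.2, 4.4, -0.1]
grip_width: 0.0
```

View pics/p3.png

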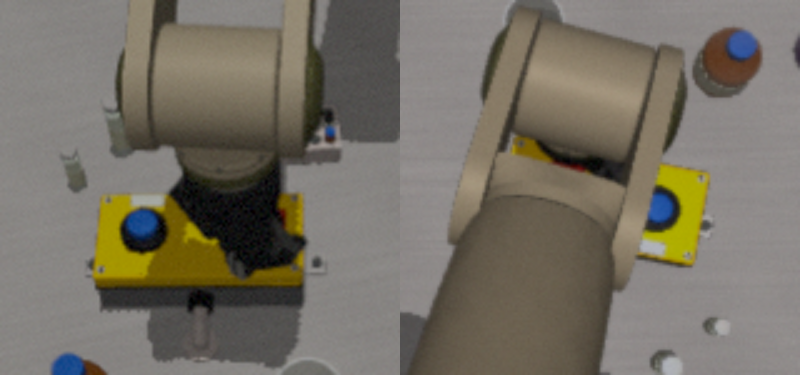

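```bash
python3 -m jog '[[-1,0,-0.001,-0.002,0.05],[-1,0,-0.001,-0.002,0.05],[-1,0,-0.001,-0.002,0.05]]'
```

```text
time_s: 7.7
position: [0.5981, -0.0602, 0.0865]
tool_rot: [[0.002, -0.652, 0.758], [-0.0, 0.758, 0.652], [-1.0, -0.001, 0.001]]
ft_force: [4.4, 2.5, 3.4]
grip_width: 0.0001
```

```bash
python3 -m jog '[[-1,0,0.0022,0.0037,-0.1],[-1,0,0.005,0.0071,-0.2],[-1,0,0.008,0.0103,-0.3],[-1,0,0.0114,0.0131,-0.4],[-1,0,0.0147,0.0156,-0.5],[-1,0,0.0188,0.0178,-0.6],[-1,0,0.0207,0.0186,-0.65],[-1,0,0.0207,0.0286,-0.65],[-1,0,0.0207,0.0286,-0.65],[-1,-0.03,0.0207,0.0286,-0.65],[-1,-0.06,0.0207,0.0286,-0.65],[-1,-0.09,0.0207,0.0286,-0.65],[-1,-0.09,0.0207,0.0286,-0.65]]'
python3 - <<'E'
from h import *
for n in("scene","top"): cv2.imwrite(f"pics/{n}4.png",env.get_image(n)[:,:,::-1])
a=cv2.imread("pics/scene4.png")[110:260,130:290];b=cv2.imread("pics/top4.png")[120:270,220:380]
cv2.imwrite("pics/p4.png",np.hstack([cv2.resize(a,(400,375),interpolation=2),cv2.resize(b,(400,375))]))
for k in(0,2,4):
    im=cv2.imread(f"pics/scene{k}.png")[170:240,150:275,::-1].copy()
    m=mask(im,'red'); ys,xs=np.where(m[:, 66:92]>0); print(k,ys.max()+170,[ int((ys==y).sum()) for y in range(34,45)])
s=env.observe();d=s['tool_rot'].T@(np.array([.5362,-.138,.12])-s['position']); print(d,s['q'])
E
```

```text
time_s: 9.0
position: [0.6072, -0.0264, 0.1803]
tool_rot: [[0.007, -0.977, 0.211], [-0.002, 0.211, 0.978], [-1.0, -0.007, -0.001]]
ft_force: [0.7, 0.8, 0.9]
grip_width: -0.0
0 210 [9, 7, 7, 7, 7, 6, 4, 0, 0, 0, 0]
2 212 [14, 12, 9, 6, 6, 6, 6, 5, 4, 0, 0]
4 210 [9, 7, 7, 6, 7, 6, 5, 0, 0, 0, 0]
[ 0.05625758  0.04428658 -0.12407583] [-1.36287456e+01  3.05123142e+01  7.13851730e+01 -2.09627496e-02
  7.81011965e+01 -9.14534889e+01]
```

View pics/p4.png

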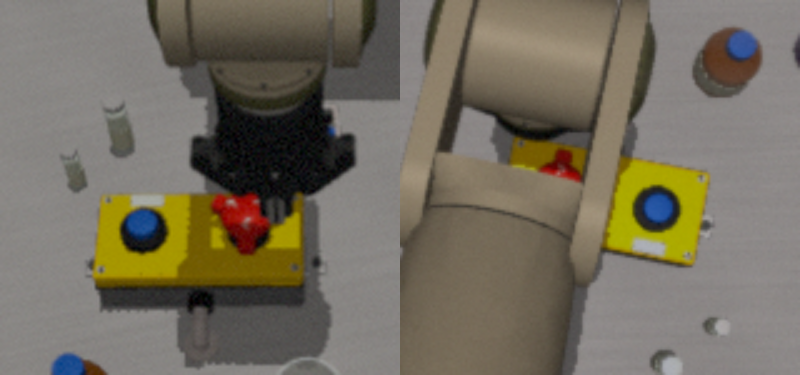

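```bash
python3 -m jog '[[-1,0,0.01,-0.04,0],[-1,0,0.025,-0.08,0],[0,0,0.035,-0.12,0],[0,0,0.044,-0.152,0],[0,0.02,0.044,-0.152,0],[0,0.04,0.044,-0.152,0],[0,0.04,0.044,-0.152,0],[0,0.04,0.044,-0.152,0],[0,0.04,0.044,-0.152,0],[0,0.04,0.044,-0.152,0]]'
python3 - <<'E'
from h import *
for n in("scene","top"): cv2.imwrite(f"pics/{n}5.png",env.get_image(n)[:,:,::-1])
a=cv2.imread("pics/scene5.png")[110:260,130:290];b=cv2.imread("pics/top5.png")[120:270,220:380]
cv2.imwrite("pics/p5.png",np.hstack([cv2.resize(a,(400,375),interpolation=2),cv2.resize(b,(400,375))]))
s=env.observe();w=s['grip_width']
d=s['tool_rot'].T@(np.array([.5362,-.138,.08])-s['position']); print(d,w,w/2+.007)
E
```

```text
time_s: 10.1
position: [0.5312, -0.1652, 0.137]
tool_rot: [[0.001, -0.978, 0.21], [-0.001, 0.21, 0.978], [-1.0, -0.001, -0.0]]
ft_force: [0.2, 0.6, -0.2]
grip_width: 0.0429
[0.05687107 0.00070274 0.02764876] 0.042667618537255245 0.02833380926862762
```

View pics/p5.png

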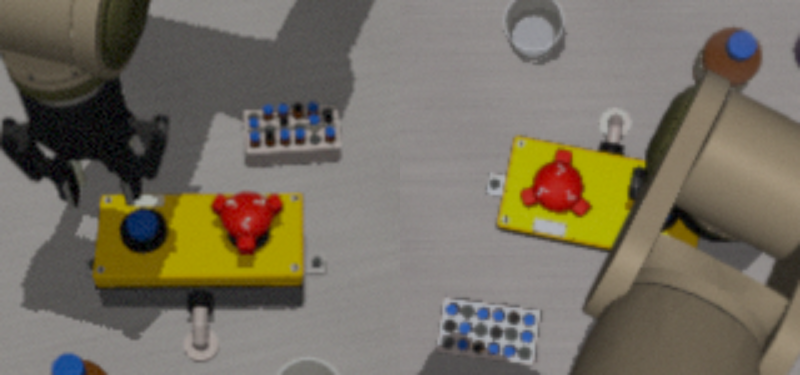

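```bash
python3 -m jog '[[0,0.02,0,0,0],[0,0.036,0,0,0],[0,0.042,0,0,0],[0,0.045,0,0,0],[0,0.047,0,0,0],[0,0.049,0,0,0],[0,0.049,0,0,0]]'
python3 -m jog '[[0,0.0015,0,0,0],[0,0.0015,0,0,0]]'
python3 -m jog '[[0,0.0015,0,0,0],[0,0.0015,0,0,0]]'
```

```text
time_s: 10.9
position: [0.5308, -0.1651, 0.0898]
tool_rot: [[0.001, -0.978, 0.21], [-0.001, 0.21, 0.978], [-1.0, -0.001, -0.0]]
ft_force: [-8.2, 3.6, 19.6]
grip_width: 0.0429
time_s: 11.1
position: [0.5309, -0.1651, 0.0896]
tool_rot: [[0.002, -0.978, 0.21], [-0.001, 0.21, 0.978], [-1.0, -0.002, -0.001]]
ft_force: [-12.6, 5.1, 31.1]
grip_width: 0.0424
time_s: 11.3
position: [0.5309, -0.1651, 0.0893]
tool_rot: [[0.003, -0.978, 0.209], [-0.002, 0.209, 0.978], [-1.0, -0.003, -0.001]]
ft_force: [-16.0, 5.6, 41.2]
grip_width: 0.0428
```

```bash
python3 - <<'E'
from h import *
for n in("scene","top"): cv2.imwrite(f"pics/{n}6.png",env.get_image(n)[:,:,::-1])
a=cv2.imread("pics/scene6.png")[150:270,130:290];b=cv2.imread("pics/top6.png")[120:270,220:380]
cv2.imwrite("pics/p6.png",np.hstack([cv2.resize(a,(533,400),interpolation=2),cv2.resize(b,(267,400))]))
s=env.observe();print(s['ft_force'],s['wrist_torque'],s['position'],s['grip_width'])
P=s['position'];F=s['ft_force'];T=s['wrist_torque'];c=np.array([.5362,-.138,.074])
for h in(0,.1,.15,.2): print(h,np.cross(c-(P+[0,0,h]),F))
z=s['tool_rot'][:,2]
print(proj("scene",P+z*.0285-[0,0,.012]),proj("scene",c),proj("scene",P-z*.0285-[0,0,.012]))
E
```

```text
[-16.26364467   6.23307975  41.5155551 ] [1.96184044 2.453921   0.38184007] [ 0.53095034 -0.16506916  0.08929128] 0.042676635234934014
0 [1.21910277 0.0307492  0.4729647 ]
0.1 [1.84241075 1.65711367 0.4729647 ]
0.15 [2.15406474 2.4702959  0.4729647 ]
0.2 [2.46571872 3.28347813 0.4729647 ]
[186.04542202 199.49277183] [185.8447685  200.04586119] [160.87921192 199.86959743]
```

View pics/p6.png

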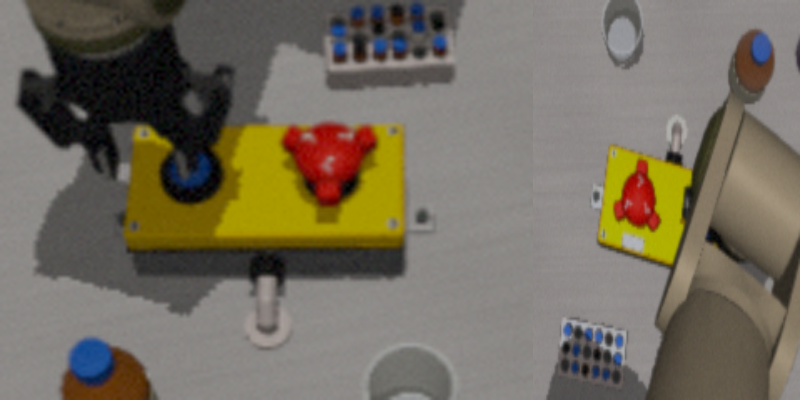

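```bash
python3 - <<'E'
from h import *
ims=[]
for k in(0,5,6):
    im=cv2.imread(f"pics/scene{k}.png")[185:220,170:205,::-1].copy()
    m=mask(im,'blue'); ys,xs=np.where(m>0); print(k,xs.min()+170,xs.max()+170,ys.min()+185,ys.max()+185,[int((ys==y).sum()) for y in range(5,30)])
    ims.append(cv2.resize(im[:,:,::-1],(265,265),interpolation=0))
cv2.imwrite("pics/z6.png",np.hstack(ims))
r=.014
for z in(.080,.074): print([proj("scene",[.5362+r*np.cos(a),-.138+r*np.sin(a),z]).round(1).tolist() for a in np.radians([-10,80,170,260])])
E
```

```text
0 180 193 194 205 [0, 0, 0, 0, 5, 9, 11, 12, 14, 14, 13, 13, 12, 10, 8, 6, 0, 0, 0, 0, 0, 0, 0, 0, 0]
5 180 192 194 205 [0, 0, 0, 0, 4, 8, 11, 12, 13, 13, 13, 12, 12, 10, 10, 6, 0, 0, 0, 0, 0, 0, 0, 0, 0]
6 181 192 196 206 [0, 0, 0, 0, 0, 0, 3, 4, 4, 5, 6, 7, 8, 8, 10, 8, 1, 0, 0, 0, 0, 0, 0, 0, 0]
[[185.3, 204.0], [191.7, 198.4], [185.7, 193.4], [179.3, 199.0]]
[[185.7, 205.4], [192.0, 199.8], [186.0, 194.8], [179.7, 200.3]]
```

View pics/z6.png

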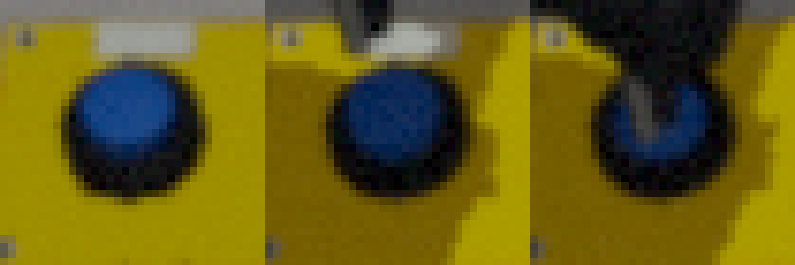

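```bash
for i in 1 2 3 4 5 6 7; do python3 -m jog '[[0,-0.0015,0,0,0],[0,-0.0015,0,0,0]]' | egrep 'posi|ft_'; done
```

```text
position: [0.5309, -0.1651, 0.0896]
ft_force: [-13.0, 4.6, 30.8]
position: [0.5308, -0.1651, 0.0898]
ft_force: [-7.9, 2.6, 19.4]
position: [0.5309, -0.1652, 0.0901]
ft_force: [-2.7, 1.6, 5.3]
position: [0.5309, -0.1652, 0.091]
ft_force: [-2.3, 1.4, 4.1]
position: [0.531, -0.1652, 0.0921]
ft_force: [-2.4, 1.2, 4.3]
position: [0.531, -0.1653, 0.0934]
ft_force: [-1.4, 2.1, 3.2]
position: [0.531, -0.1653, 0.0949]
ft_force: [0.4, 1.6, 2.0]
```

```bash
python3 -m jog '[[0,-0.0015,0,0,0],[0,-0.0025,0,0,0],[0,-0.004,0,0,0],[0,-0.03,0,0,0],[0,-0.06,0,0,0],[0,-0.1,0,0,0],[0,-0.14,0.03,0,0],[0,-0.15,0.07,0,0],[0,-0.15,0.12,0,0],[0,-0.15,0.16,0,0],[0,-0.15,0.16,0,0],[0,-0.15,0.16,0,0],[0,-0.15,0.16,0,0]]'
python3 - <<'E'
from h import *
for n in("scene","top"): cv2.imwrite(f"pics/{n}7.png",env.get_image(n)[:,:,::-1])
a=cv2.imread("pics/scene7.png")[:,100:];b=cv2.imread("pics/top7.png")[:,200:]
cv2.imwrite("pics/p7.png",np.hstack([cv2.resize(a,None,fx=1.1,fy=1.1),cv2.resize(b,None,fx=1.1,fy=1.1)])[:,:800])
for k in(0,7):
    im=cv2.imread(f"pics/scene{k}.png")[185:220,170:205,::-1].copy()
    m=mask(im,'blue'); ys,xs=np.where(m>0); print(k,ys.min()+185,ys.max()+185)
    im=cv2.imread(f"pics/scene{k}.png")[170:240,150:275,::-1].copy()
    ys,xs=np.where(mask(im,'red')>0); print(ys.max()+170,xs.mean(),ys.mean())
d=cv2.absdiff(cv2.imread("pics/scene0.png"),cv2.imread("pics/scene7.png")).max(2)
for nm,(u,v) in dict(bottle=(163,270),beaker=(253,270),rack=(246,163),vial=(177,161),vs=(159,177)).items(): print(nm,d[v-22:v+22,u-22:u+22].mean(),(d[v-22:v+22,u-22:u+22]>60).sum())
print(env.observe()['ft_force'])
E
```

```text
time_s: 14.1
position: [0.3751, -0.132, 0.245]
tool_rot: [[0.001, -0.978, 0.21], [-0.001, 0.21, 0.978], [-1.0, -0.001, -0.0]]
ft_force: [-0.2, -0.1, -0.1]
grip_width: 0.0426
0 194 205
210 78.3834808259587 26.59882005899705
7 194 205
210 78.33038348082596 26.690265486725664
bottle 6.93853305785124 0
beaker 6.773243801652892 0
rack 6.641012396694215 0
vial 32.508780991735534 0
vs 21.462293388429753 0
[ 0.61112057 -0.33303947  0.22021751]
```

View pics/p7.png

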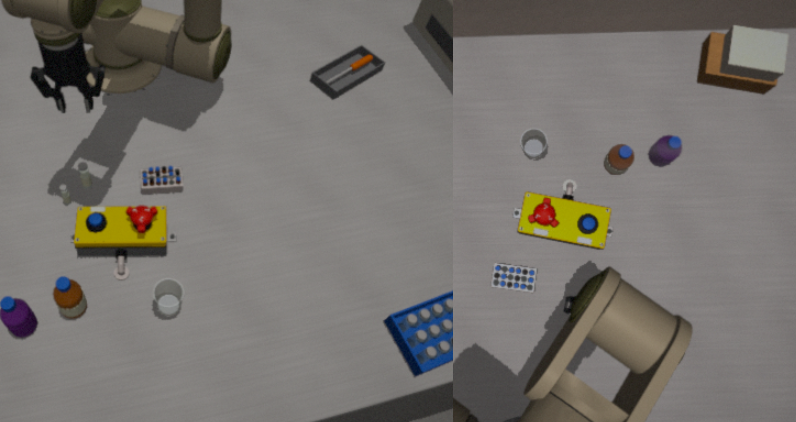

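Stop head is out and at rest, at pixels (228,197) in the scene view, same as in the first picture. The blue button is up (rows 194–205, also as at the start). Bottle, beaker, rack and vials have not moved (the vials are only in shadow), and the arm is clear of everything.

```bash
python3 -c "
from rig import env
print(env.close_job())"
```

```text
the job is handed in; nothing more can be done
None
```

The stop check is done in the order asked and handed in at about 14 s of the 46 s allowed.

1. **Stop pressed:** I pushed the red head in with the shut fingertips until it hit its end stop (32 N). With the hand off it, the picture showed the head about 2 px lower, which matches 8 mm in and latched.
2. **Stop released:** I pushed one side of one wing clockwise to about 0.6 rad. The pushing force was about 5 N. I then backed off, and the head was out again and back at its rest angle, matching the first picture.
3. **Reset pressed:** I pressed the blue button with one fingertip to its hard stop. The fingertip may have brushed the black ring, whose top is level with the pressed button. On the way up the force fell from about 5 N to 2 N over the last 5 mm I measured, which fits a full 6 mm press. The peak force was 41 N on the fingertip, more than needed, because I kept pushing to be sure it had bottomed.

In the last pictures the stop is out, the reset is up and the robot touches nothing. The bottle, beaker and rack looked unmoved. The two vials stood in the arm's shadow, so their picture comparison is weaker, but I saw no movement.

One height did not fit: the reset bottomed with the tool 2–3 mm higher than the shut-finger press had led me to expect. I put this down to the fingertip height when half open, and relied on the force readings and the picture for that press.

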